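# Move the charged battery pack from charger to analyser

### The job

The battery pack in the low desk charger is charged. Press the charger's catch so that the pack springs loose, slide it out, then slide it, narrow nose first, into the empty battery bay at the side of the analyser until it is fully home and the catch clicks up behind it, and let go. Leave the vials, the crucible and the screwdriver where they are.

Things in the scene. Friction and masses are not known exactly. Their poses are not given: they have to be found in the camera images.
- pack: battery pack, grey plastic, 0.2 to 0.33 kg, locked in the charger's bay at first. Origin: underside of its dovetail plate, midway along its 80 mm; x to the nose (goes in first), z up. Plate 10 mm thick; x = -40 to +10 mm is the dovetail, 61 mm wide below, 50 above. On that part stands a ribbed block: 44 mm wide (y), 50 mm long, 10 to 55 mm above the origin.
- pack_nose (a point): middle of the pack's leading edge, underside, 40 mm in front (+x) of its origin. The nose is the plate's front 30 mm, 44 mm wide, with a window 18 mm wide and 22 mm long behind an 8 mm cross bar at the tip.
- pack_grip (a point): point inside the pack's block, 15 mm behind (-x) and 45 mm above the pack's origin, 10 mm below the block's top: a good TCP place for a grasp from above closing along the pack's y (44 mm). In a bay, fingertips must stay at least 17 mm above the deck to clear the rails.
- charger_bay (a point): point on the deck of the charger's battery bay where the origin of a home, locked pack lies (within 1 mm). x = insertion direction (in towards +x, out towards -x), y across, z up. Deck flat, 25 mm above the table, x = -118 to +80, y = +-50 mm. Over the last 20 mm a sprung ejector pushes the pack back towards -x with about 5 N; end stops let it overtravel this point by 2.5 mm.
- charger_mouth (a point): middle of the charger bay's flared mouth at deck level, 55 mm in front (-x) of the bay point, 80 mm wide, narrowing over 15 mm to two undercut aluminium rails 50 mm long (33.5 mm from the centre line at the deck, 25 mm at their inner top edge, tops 16 mm above the deck, out to 49 mm). The plate has about 1.5 mm side play between them.
- charger_apron (a point): point on the open deck in front of the charger bay's mouth, 90 mm in front (-x) of the bay point. A pack with its origin here lies clear of the mouth and can be lifted off or set down; from 80 mm inwards it can only slide.
- charger_tooth (a point): locking face of the charger's steel catch tooth at deck level, 31.5 mm beyond the bay point; 12 mm wide, stands 5.5 mm out of the deck with a slope towards -x. An entering pack's cross bar rides over it, then it clicks up into the window in the pack's nose. Sliding in takes about 10 N here.
- charger_pad (a point): centre of the top of the charger's black thumb pad (24 mm in x, 40 mm in y, top 41 mm above the table when up), 62 mm beyond the bay point, moving with the catch. Pressed from above it sinks up to 8 mm against a 2.5 to 4 N spring plus about 1 N friction; 6 mm down lets a locked pack go: the ejector pushes it out 20 to 26 mm by itself and the pad may be let go.
- charger_catch (a joint): travel of the charger's catch in m: 0 up (locks), 0.008 fully pressed down.
- analyser_bay (a point): point on the deck of the analyser's battery bay where the origin of a home, locked pack lies (within 1 mm). x = insertion direction (in towards +x, out towards -x), y across, z up. Deck flat, 25 mm above the table, x = -118 to +80, y = +-50 mm. Over the last 20 mm a sprung ejector pushes the pack back towards -x with about 5 N; end stops let it overtravel this point by 2.5 mm.
- analyser_mouth (a point): middle of the analyser bay's flared mouth at deck level, 55 mm in front (-x) of the bay point, 80 mm wide, narrowing over 15 mm to two undercut aluminium rails 50 mm long (33.5 mm from the centre line at the deck, 25 mm at their inner top edge, tops 16 mm above the deck, out to 49 mm). The plate has about 1.5 mm side play between them.
- analyser_apron (a point): point on the open deck in front of the analyser bay's mouth, 90 mm in front (-x) of the bay point. A pack with its origin here lies clear of the mouth and can be lifted off or set down; from 80 mm inwards it can only slide.
- analyser_tooth (a point): locking face of the analyser's steel catch tooth at deck level, 31.5 mm beyond the bay point; 12 mm wide, stands 5.5 mm out of the deck with a slope towards -x. An entering pack's cross bar rides over it, then it clicks up into the window in the pack's nose. Sliding in takes about 10 N here.
- analyser_pad (a point): the same thumb pad on the analyser's bay, 62 mm beyond its bay point; need not be touched. The analyser's housing, 155 mm high, stands on the bay's +y side from 123 mm off the centre line, from 135 mm before to 176 mm beyond the bay point; a 20 mm high shelf lies between.
- analyser_catch (a joint): travel of the analyser's catch in m: 0 up, 0.008 fully down; about 0.0055 while a pack's cross bar lies on the tooth, springing back to 0 at the click.
- vial_a: small glass vial with aluminium crimp cap, 22 mm across, 46 mm tall, origin under its foot; to be left alone
- vial_b: second vial like it
- crucible: white ceramic cup, 64 mm across, 45 mm tall, origin under its foot; to be left alone
- screwdriver: screwdriver lying on the bench, 200 mm long along its x, origin under its middle; to be left alone
Mind the look-alikes: they are no part of the job. What is shaped like the pack but green is not meant.

How it is judged:
By the outcome, as a careful person would: the job done as asked, in the order asked, and still so for the second after the job is handed in, with the robot touching nothing.
It also fails if it takes over 48 s, if anything falls off the work surface, if the arm or the gripper's body presses on something with over 40 N, if the wrist force passes 120 N, or if a joint passes its speed limit or range.

### The arm

A 6-joint arm with a two-finger parallel gripper is mounted at the origin on the work surface. World frame = base frame: x ahead of the robot, y to its left, z up, the work surface at z = 0. Lengths are in m, angles in rad, forces in N, time in s.
With the tool pointing down it reaches from about 0.375 to 0.975 m from the base axis. Payload 3.8 kg.
Tool frame: the origin (TCP) lies between the finger pads, 19 mm behind the fingertips; this is the grasp point; z points along the fingers, y is the line along which they close (so a half turn about z gives the same grasp; the last joint's range is limited). The gripper opens to 85 mm and grips with 20 to 120 N. Pads are 22 mm wide; open, the fingers measure 114 mm over their backs; the gripper's body (76 mm by 85 mm) begins 54 mm behind the grasp point. The pads swing forward as they close: fully open they stand 13 mm farther back than shut.
Start: joints at [1.189, 0.264, 1.604, -0, 1.274, -0.037], TCP at [0.228, 0.635, 0.25] pointing down, gripper open.
Joint ranges: [-2.63, 2.63], [-0.94, 2.18], [0.31, 2.57], [-1.31, 4.45], [0, 2.66], [-2.55, 2.55]. Speed limits (rad/s): [2.57, 2.57, 3.14, 3.14, 3.14, 3.14].

### API

Orientations are given as a rotation vector (axis times angle).
In Python, from workcell import bot, optics gives the robot as it stands.
- The arm moves only by the shell command python3 -m jog 'ROWS' [OPENING] [FORCE]. ROWS is JSON, a list of rows, each an object of numbers: "dx", "dy", "dz": the shift along the tool's x, y, z in mm; "ax", "ay", "az": the turn, a rotation vector about the tool's x, y, z in degrees. A call has 1 to 20 rows; each row shifts and turns the commanded pose from where the row before left it, along the tool's axes as they then stand; what a row does not reach is not made up. A row lasts 1/12 s, in which the tool goes at most 41.7 mm and 7.16 degrees, less where a joint would pass 70% of its speed; a pose out of reach is approached as far as the arm can. A call with a gripper value outside its range is refused whole. OPENING is the opening, from 0 (shut) to 1 (fully open), set as the call begins (- or left out, the last holds). The fingers move at their own pace and stop on an object; FORCE is the grip in N (left out, the last holds). Time passes only in rows, so rows that do not move let the fingers close. It gives the time, the measured TCP pose, the force, the opening and the grip force at its end, in the units of the state.
- bot.read_state(): the state, without advancing time (a new reading comes with each control period).
- optics.read_camera(name): name is "side" or "top" or "wrist"; returns a dict with "img" (480x640x3 uint8, red, green, blue), "vertical_fov" (degrees; the focal length in pixels is half the picture's height over the tangent of half this angle, whatever the lens; pixels are square), "cx", "cy" (the principal point, pixels), "R" (3x3) and "t" (3): a world point X has camera coordinates R X + t; the wrist camera has in their place "tool_from_camera" (4x4, takes a point from camera to tool coordinates, whose origin is the TCP and whose axes are the flange's). Camera axes: x right, y down, z forward; pixel columns grow to the right and rows downward; lengths in m; the calibration is good to about 2 mm. A picture is of the moment at which its call begins: read the wrist's pose just before it. There is no depth.
- bot.finish_job(): hands the job in; it is judged then, once.
The state is a dict: "time": time; "q": joint angles; "joint_vel": joint speeds; "joint_torque": joint torques, N m; "tool_pos": TCP position; "tcp_rot": TCP orientation; "wrist_force": force on the tool from outside, world axes, zero at the start; "torque": the same for the moment, N m; "width": opening from 0.0 (shut) to 1.0 (fully open); "grip_force": force on a finger pad.
Only numpy, scipy, OpenCV 4.12 (cv2) and the standard library are available. Lean on these libraries where they do the work, as an engineer would, in place of code of your own. Each camera call takes 0.05 s, during which the arm holds its last target. There are 200 camera calls.

## Working session

There is one attempt and no reset: what is moved stays moved. The work goes in short steps, Python scripts to look and compute and a shell command to move; the robot and the scene stay as the last step left them, time stands still between calls to the robot, and variables do not carry over. Pictures are saved under pics/ and viewed, at most 10 in all, crops included, and the job is handed in when it is done.

```bash
mkdir -p pics
python3 - <<'E'
from workcell import bot, optics
import cv2,pickle
s=bot.read_state();print(s)
d={}
for n in("top","side"):
    c=optics.read_camera(n);d[n]=c
    cv2.imwrite(f"pics/{n}0.png",c["img"][:,:,::-1]);print(n,{k:v for k,v in c.items() if k!="img"})
pickle.dump(d,open("cams.pkl","wb"))
E
```

```text
{'time': 0.0, 'q': array([ 1.18908048e+00,  2.64812168e-01,  1.60537378e+00, -2.67144979e-05,
        1.27369528e+00, -3.69065800e-02]), 'joint_vel': array([-0.00257537, -0.00050999,  0.00073729,  0.00181641,  0.0001008 ,
       -0.00081542]), 'joint_torque': array([-2.21839880e-03, -5.15114951e+01, -3.67305815e+01,  5.96422137e-05,
        1.27367018e-02, -1.87550967e-05]), 'tool_pos': array([0.22791897, 0.63462558, 0.24862233]), 'tcp_rot': array([-0.53885619, -3.09457514,  0.00352425]), 'wrist_force': array([-0.10757367,  0.1773062 , -0.18398275]), 'torque': array([-0.03417353, -0.02927081,  0.03376747]), 'grip_force': 0.0, 'width': 0.998764139373978}
top {'vertical_fov': 57.719374289238694, 'cx': 320.93580396307755, 'cy': 242.89390966638422, 'R': array([[ 0.01166359, -0.99991806, -0.00527599],
       [-0.98938499, -0.01077607, -0.14491798],
       [ 0.14484925,  0.00691025, -0.9894296 ]]), 't': array([-0.05930094,  0.60288301,  0.86136027])}
side {'vertical_fov': 52.47811960419038, 'cx': 320.2478447029416, 'cy': 235.9178542887155, 'R': array([[ 0.99017839, -0.13926393, -0.01234142],
       [-0.10949546, -0.71756745, -0.68782825],
       [ 0.08693386,  0.682424  , -0.72576855]]), 't': array([-0.59592914,  0.07130024,  0.85076718])}
```

View pics/top0.png

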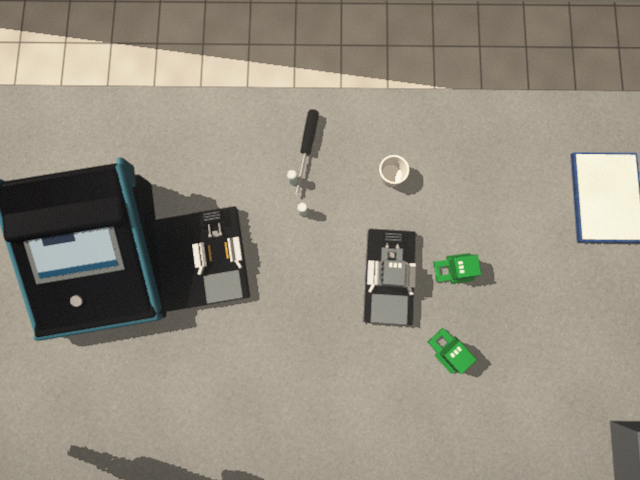

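View pics/side0.png

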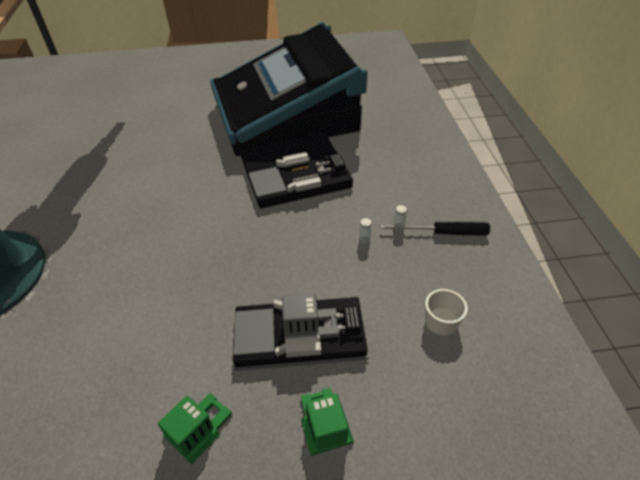

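The top view shows the charger with the grey pack at about (391,277) and the empty analyser bay at about (218,255). The analyser housing is on the left, and the green decoys are at (458,268) and (452,352). In the side view the charger is at (300,330) and the analyser bay at (298,172). I'll enlarge both bays.

Run:
```python
import pickle,cv2,numpy as np
d=pickle.load(open("cams.pkl","rb"));t=d["top"]["img"][:,:,::-1];s=d["side"]["img"][:,:,::-1]
f=lambda i,x,y,w,h,k:cv2.resize(np.clip(i[y:y+h,x:x+w].astype(float)*1.6+25,0,255).astype('uint8'),None,fx=k,fy=k,interpolation=cv2.INTER_CUBIC)
a=np.hstack([f(t,350,220,80,120,5),f(t,180,200,80,120,5)])
cv2.imwrite("pics/c1.png",a)
b=np.vstack([f(s,220,285,160,90,3.3333),f(s,230,125,160,90,3.3333)])
cv2.imwrite("pics/c2.png",b)
```

```text
(no output)
```

View pics/c1.png

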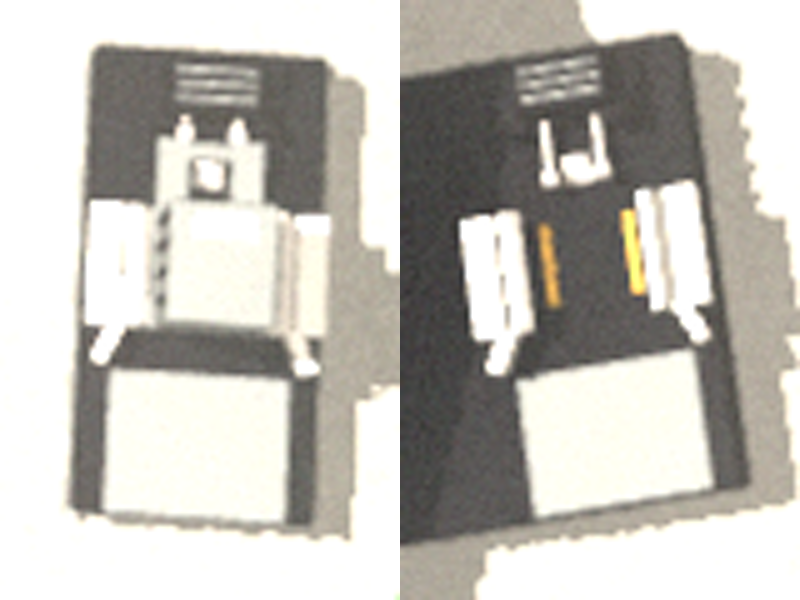

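View pics/c2.png

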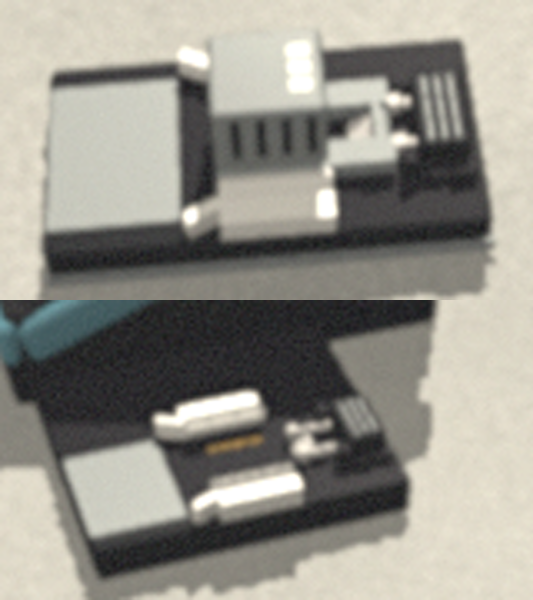

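In the crops I can read the corners of the deck, rail, sheet and pad stripes for both bays. I'll fit each bay's x, y and yaw to these points.

```bash
cat > lib.py <<'E'
import pickle,numpy as np
from scipy.optimize import least_squares
d=pickle.load(open("cams.pkl","rb"))
def proj(n,X):
    c=d[n];f=240/np.tan(np.radians(c["vertical_fov"]/2));p=c["R"]@X+c["t"]
    return np.array([c["cx"],c["cy"]])+f*p[:2]/p[2]
E
cat > fit.py <<'E'
from lib import *
T=lambda ox,oy,u,v:("top",(u+.5)/5-.5+ox,(v+.5)/5-.5+oy)
S=lambda ox,oy,u,v:("side",(u+.5)/3.3333-.5+ox,(v+.5)/3.3333-.5+oy)
c=lambda u,v:T(350,220,u,v); cs=lambda u,v:S(220,285,u,v)
a=lambda u,v:T(180,200,u-400,v); as_=lambda u,v:S(230,125,u,v-300)
# local x,y,z mm; 'e','w' = unknown sheet edge / half width
C=[(80,50,25,c(93,46)),(80,-50,25,c(330,58)),(-118,50,25,c(68,510)),(-118,-50,25,c(312,525)),
 ('e','w',25,c(107,370)),('e','-w',25,c(292,378)),(62,0,41,c(217,85)),
 (10,22,80,c(167,203)),(10,-22,80,c(275,205)),(-40,-22,80,c(272,328)),(-40,22,80,c(165,325)),
 (-118,50,25,cs(55,75)),(80,50,25,cs(460,42)),(80,-50,25,cs(490,220)),(-118,-50,25,cs(45,238)),('e','w',25,cs(178,76)),('e','-w',25,cs(180,222)),(62,0,41,cs(440,106))]
A=[(80,-50,25,a(682,36)),(-118,-50,25,a(748,486)),('e','w',25,a(515,380)),('e','-w',25,a(692,350)),(62,0,41,a(559,80)),
 (10,25,41,a(520,210)),(10,49,41,a(460,220)),(-40,49,41,a(475,340)),(-40,25,41,a(535,332)),(10,-25,41,a(634,193)),(10,-49,41,a(694,182)),(-40,-49,41,a(712,303)),(-40,-25,41,a(655,312)),
 (80,-50,25,as_(407,485)),(-118,-50,25,as_(100,548)),('e','w',25,as_(152,442)),('e','-w',25,as_(187,516)),(62,0,41,as_(356,418))]
def res(p,full=False):
    e,w=p[6:];sub={'e':e*1e3,'w':w*1e3,'-w':-w*1e3};r=[]
    for L,q in((C,p[:3]),(A,p[3:6])):
        for x,y,z,(n,u,v) in L:
            x=sub.get(x,x);y=sub.get(y,y);k,s=np.cos(q[2]),np.sin(q[2])
            X=np.array([q[0]+(k*x-s*y)/1e3,q[1]+(s*x+k*y)/1e3,z/1e3])
            r.append(proj(n,X)-[u,v])
    return np.array(r) if full else np.ravel(r)
o=least_squares(res,[.45,-.2,0,.5,.2,.1,-.06,.04],loss='soft_l1')
print(np.round(o.x,4)); R=res(o.x,True)
print(np.round(R[:len(C)],1).tolist());print(np.round(R[len(C):],1).tolist())
E
python3 fit.py
```

```text
[ 0.5579 -0.1996 -0.0608  0.5978  0.1669  0.1752 -0.0567  0.0384]
[[0.8, -1.4], [0.4, -0.5], [0.4, -0.1], [0.1, 0.4], [-0.1, -1.5], [-0.3, -0.4], [0.3, -0.4], [1.0, -2.2], [1.6, -1.0], [1.1, -0.3], [0.1, -1.3], [-2.5, -3.4], [-0.2, -2.4], [-0.3, -0.8], [-2.5, 4.2], [-0.7, -0.5], [-0.7, -1.3], [-1.3, -0.4]]
[[-0.1, -1.2], [-0.5, 0.3], [0.4, -0.5], [1.2, -0.5], [0.6, 0.3], [-0.3, 0.3], [0.3, 0.2], [0.2, -0.2], [-0.3, -0.5], [0.6, -0.1], [-0.0, 0.2], [-0.4, -0.5], [-0.4, -0.4], [0.2, -1.4], [-3.7, 1.1], [0.1, -0.7], [-0.8, 0.2], [-1.0, -0.4]]
```

```bash
cat >> lib.py <<'E'
from scipy.spatial.transform import Rotation as Ro
CH=np.array([.5579,-.1996,-.0608]);AN=np.array([.5978,.1669,.1752])
def local(b,x,y,z):
    k,s=np.cos(b[2]),np.sin(b[2]);return np.array([b[0]+k*x-s*y,b[1]+s*x+k*y,z])
def Rt(yaw): # tool y along bay y, tool x along bay -x, z down
    return Ro.from_euler('z',yaw)*Ro.from_matrix([[-1,0,0],[0,1,0],[0,0,-1]])
def go(target,yaw,s=None):
    """turn first, then shift in turned tool axes"""
    from workcell import bot
    s=s or bot.read_state();R=Ro.from_rotvec(s["tcp_rot"])
    a=(R.inv()*Rt(yaw)).as_rotvec(degrees=True)
    sh=Rt(yaw).inv().apply(target-s["tool_pos"])*1e3
    print("t",round(s["time"],2),"turn",a.round(2),"shift",sh.round(1),"straight-from-now",R.inv().apply(target-s["tool_pos"]).round(4)*1e3)
E
python3 - <<'E'
from lib import *
from workcell import optics
go(local(CH,.03,0,.25),CH[2])
c=optics.read_camera("wrist");print({k:v for k,v in c.items() if k!="img"})
E
```

```text
t 0.1 turn [ -0.12  -0.02 -16.27] shift [-410.1 -812.7   -1.3] straight-from-now [-6.213e+02 -6.652e+02  1.000e-01]
{'vertical_fov': 61.72734091208803, 'cx': 315.29255192575926, 'cy': 236.7804600746304, 'tool_from_camera': array([[-4.10172989e-04, -9.63228736e-01, -2.68682403e-01,
         6.66244500e-02],
       [ 9.99999850e-01, -2.97879543e-04, -4.58708090e-04,
         3.86414345e-04],
       [ 3.61805822e-04, -2.68682551e-01,  9.63228714e-01,
        -1.23679741e-01],
       [ 0.00000000e+00,  0.00000000e+00,  0.00000000e+00,
         1.00000000e+00]])}
```

```bash
python3 -m jog '[{"az":-5.42},{"az":-5.42},{"az":-5.42},{"dx":-14.8,"dy":-32.5},{"dx":-14.8,"dy":-32.5},{"dx":-14.8,"dy":-32.5},{"dx":-14.8,"dy":-32.5},{"dx":-14.8,"dy":-32.5},{"dx":-14.8,"dy":-32.5},{"dx":-14.8,"dy":-32.5},{"dx":-14.8,"dy":-32.5},{"dx":-14.8,"dy":-32.5},{"dx":-14.8,"dy":-32.5},{"dx":-14.8,"dy":-32.5},{"dx":-14.8,"dy":-32.5},{"dx":-14.8,"dy":-32.5},{"dx":-14.8,"dy":-32.5},{"dx":-14.8,"dy":-32.5},{"dx":-14.8,"dy":-32.5},{"dx":-14.8,"dy":-32.5}]' 0.25 60 
python3 -m jog '[{"dx":-14.8,"dy":-32.5},{"dx":-14.8,"dy":-32.5},{"dx":-14.8,"dy":-32.5},{"dx":-14.8,"dy":-32.5},{"dx":-14.8,"dy":-32.5},{"dx":-14.8,"dy":-32.5},{"dx":-14.8,"dy":-32.5},{"dx":-14.8,"dy":-32.5},{},{},{},{}]'
python3 - <<'E'
from lib import *
from workcell import optics,bot
import cv2
s=bot.read_state();c=optics.read_camera("wrist");pickle.dump((s,c),open("w1.pkl","wb"))
i=c["img"][:,:,::-1];cv2.imwrite("pics/w1.png",cv2.resize(np.clip(i*1.5+15.,0,255).astype('uint8'),(800,600),interpolation=cv2.INTER_CUBIC))
go(local(CH,.062,0,.075),CH[2],s)
E
```

```text
t 0.15 turn [ -0.1   -0.02 -16.27] shift [-442.1 -812.8  173.9] straight-from-now [-652.1 -656.   175.1]invalid input
invalid input
```

View pics/w1.png

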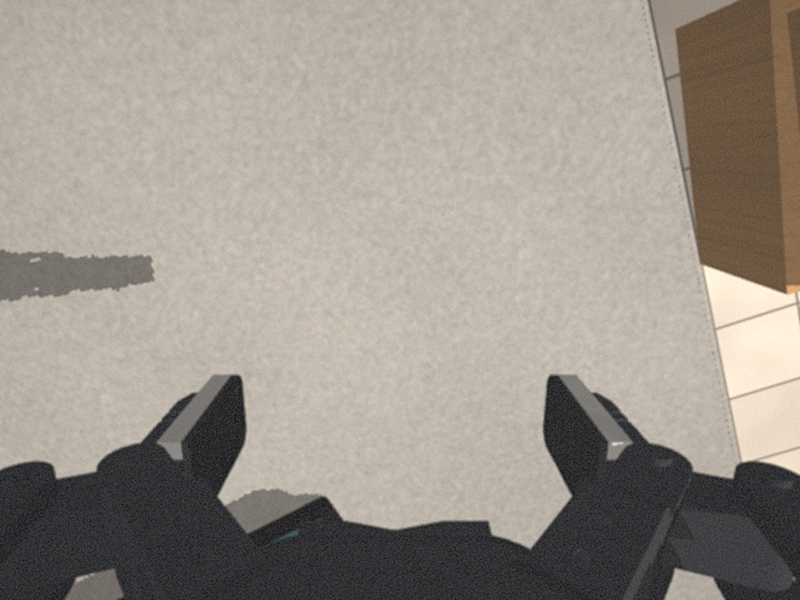

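The first call was refused. The picture shows the fingers at the bottom, and image up is tool +x. I'll test what format jog takes.

```bash
python3 -m jog '[{"dx":0,"dy":0,"dz":0,"ax":0,"ay":0,"az":-5.4}]' 0.25 60; python3 -m jog '[{"az":-5.4}]' 0.25;  python3 -m jog '[{"dx":0,"dy":0,"dz":0,"ax":0,"ay":0,"az":-5.4}]'
```

```text
time: 0.28
tool_pos: [0.228, 0.635, 0.2494]
tcp_rot: [-0.391, -3.117, 0.001]
wrist_force: [0.2, 0.2, -0.5]
width: 0.883
grip_force: 0.0
time: 0.37
tool_pos: [0.2281, 0.6351, 0.2495]
tcp_rot: [-0.238, -3.132, 0.001]
wrist_force: [-0.3, 0.7, -0.0]
width: 0.752
grip_force: 0.0invalid input
```

```bash
python3 -m jog '[{"az":-5.2}]' - ; echo; python3 -m jog '[{"dx":-18,"dy":-32.5},{"dx":-18,"dy":-32.5},{"dx":-18,"dy":-32.5},{"dx":-18,"dy":-32.5},{"dx":-18,"dy":-32.5},{"dx":-18,"dy":-32.5},{"dx":-18,"dy":-32.5},{"dx":-18,"dy":-32.5},{"dx":-18,"dy":-32.5},{"dx":-18,"dy":-32.5}]' 0.25
```

```text
invalid input
invalid input
```

```bash
python3 -m jog --help; echo "rc $?"; sleep 2; python3 -m jog '[{"az":-5.2}]' 0.25 60; echo "rc $?"
```

```text
rc 1
rc 1invalid input: not JSON, or not a number
invalid input
```

```bash
python3 -m jog '[{"dx":-18,"dy":-32},{"dx":-18,"dy":-32}]' 0.25 60; echo "rc $?"
```

```text
rc 1invalid input
```

```bash
python3 -m jog '[{"dx":-18,"dy":-32},{"dx":-18,"dy":-32}]' 0.25 60
```

```text
invalid input
```

```bash
python3 -m jog '[{"dz":0}]' 0.25
```

```text
invalid input
```

```bash
python3 -m jog '[{"dx":0,"dy":0,"dz":0,"ax":0,"ay":0,"az":-5.4}]' 0.25 60
python3 - <<'E'
from workcell import bot
print(bot.read_state())
E
ls -la .
```

```text
time: 0.45
tool_pos: [0.2281, 0.6351, 0.2496]
tcp_rot: [-0.09, -3.14, 0.001]
wrist_force: [-0.1, 0.6, -0.2]
width: 0.607
grip_force: 0.0
{'time': 0.45, 'q': array([ 1.18910708e+00,  2.64183479e-01,  1.60443453e+00, -1.26273783e-05,
        1.27371882e+00, -3.24239508e-01]), 'joint_vel': array([-5.11261995e-04, -1.09539971e-03,  9.24875130e-04, -4.77271022e-04,
        1.75562258e-03, -1.12104087e+00]), 'joint_torque': array([-7.15418628e-04, -5.14854991e+01, -3.67449903e+01, -1.33042258e-05,
        4.81202660e-03,  1.18926331e+00]), 'tool_pos': array([0.22806957, 0.63506082, 0.24955354]), 'tcp_rot': array([-9.02165471e-02, -3.14005081e+00,  1.10335843e-03]), 'wrist_force': array([-0.06564078,  0.5862656 , -0.17142151]), 'torque': array([-0.03919416,  0.03836798,  0.00814032]), 'grip_force': 0.0, 'width': 0.6074215302005548}
total 2728
drwxr-xr-x  3 agent agent    4096 Nov 29 18:11 .
drwxr-xr-x 23 root  root     4096 Nov 29 18:09 ..
-rw-r--r--  1 agent agent 1843896 Nov 29 18:09 cams.pkl
-rw-r--r--  1 agent agent    1753 Nov 29 18:10 fit.py
-rw-r--r--  1 agent agent    1026 Nov 29 18:10 lib.py
drwxr-xr-x  2 agent agent    4096 Nov 29 18:11 pics
-rw-r--r--  1 agent agent  922629 Nov 29 18:11 w1.pkl
```

All six keys turn out to be required in each row. Now the move.

```bash
python3 -m jog '[{"dx":-18.4,"dy":-33.9,"dz":0,"ax":0,"ay":0,"az":0},{"dx":-18.4,"dy":-33.9,"dz":0,"ax":0,"ay":0,"az":0},{"dx":-18.4,"dy":-33.9,"dz":0,"ax":0,"ay":0,"az":0},{"dx":-18.4,"dy":-33.9,"dz":0,"ax":0,"ay":0,"az":0},{"dx":-18.4,"dy":-33.9,"dz":0,"ax":0,"ay":0,"az":0},{"dx":-18.4,"dy":-33.9,"dz":0,"ax":0,"ay":0,"az":0},{"dx":-18.4,"dy":-33.9,"dz":0,"ax":0,"ay":0,"az":0},{"dx":-18.4,"dy":-33.9,"dz":0,"ax":0,"ay":0,"az":0},{"dx":-18.4,"dy":-33.9,"dz":0,"ax":0,"ay":0,"az":0},{"dx":-18.4,"dy":-33.9,"dz":0,"ax":0,"ay":0,"az":0},{"dx":-18.4,"dy":-33.9,"dz":0,"ax":0,"ay":0,"az":0},{"dx":-18.4,"dy":-33.9,"dz":0,"ax":0,"ay":0,"az":0},{"dx":-18.4,"dy":-33.9,"dz":0,"ax":0,"ay":0,"az":0},{"dx":-18.4,"dy":-33.9,"dz":0,"ax":0,"ay":0,"az":0},{"dx":-18.4,"dy":-33.9,"dz":0,"ax":0,"ay":0,"az":0},{"dx":-18.4,"dy":-33.9,"dz":0,"ax":0,"ay":0,"az":0},{"dx":-18.4,"dy":-33.9,"dz":0,"ax":0,"ay":0,"az":0},{"dx":-18.4,"dy":-33.9,"dz":0,"ax":0,"ay":0,"az":0},{"dx":-18.4,"dy":-33.9,"dz":0,"ax":0,"ay":0,"az":0},{"dx":-18.4,"dy":-33.9,"dz":0,"ax":0,"ay":0,"az":0}]' 0.25 60
python3 -m jog '[{"dx":-18.4,"dy":-33.9,"dz":0,"ax":0,"ay":0,"az":0},{"dx":-18.4,"dy":-33.9,"dz":0,"ax":0,"ay":0,"az":0},{"dx":-18.4,"dy":-33.9,"dz":0,"ax":0,"ay":0,"az":0},{"dx":-18.4,"dy":-33.9,"dz":0,"ax":0,"ay":0,"az":0},{"dx":0,"dy":0,"dz":0,"ax":0,"ay":0,"az":0},{"dx":0,"dy":0,"dz":0,"ax":0,"ay":0,"az":0},{"dx":0,"dy":0,"dz":0,"ax":0,"ay":0,"az":0}]'
python3 - <<'E'
from lib import *
from workcell import optics,bot
import cv2
s=bot.read_state();c=optics.read_camera("wrist");pickle.dump((s,c),open("w1.pkl","wb"))
i=c["img"][:,:,::-1];cv2.imwrite("pics/w2.png",cv2.resize(np.clip(i*1.5+15.,0,255).astype('uint8'),(800,600),interpolation=cv2.INTER_CUBIC))
go(local(CH,.062,0,.075),CH[2],s)
E
```

```text
time: 2.12
tool_pos: [0.5537, -0.0662, 0.2499]
tcp_rot: [0.098, 3.14, 0.0]
wrist_force: [0.5, 0.6, -0.3]
width: 0.247
grip_force: 0.0
time: 2.7
tool_pos: [0.6179, -0.2039, 0.2493]
tcp_rot: [-0.099, -3.139, -0.002]
wrist_force: [-1.3, 0.2, -0.6]
width: 0.249
grip_force: 0.0
t 2.7 turn [ 0.06 -0.09 -0.11] shift [ -1.8   0.6 174.3] straight-from-now [ -2.1   0.5 174.3]
```

View pics/w2.png

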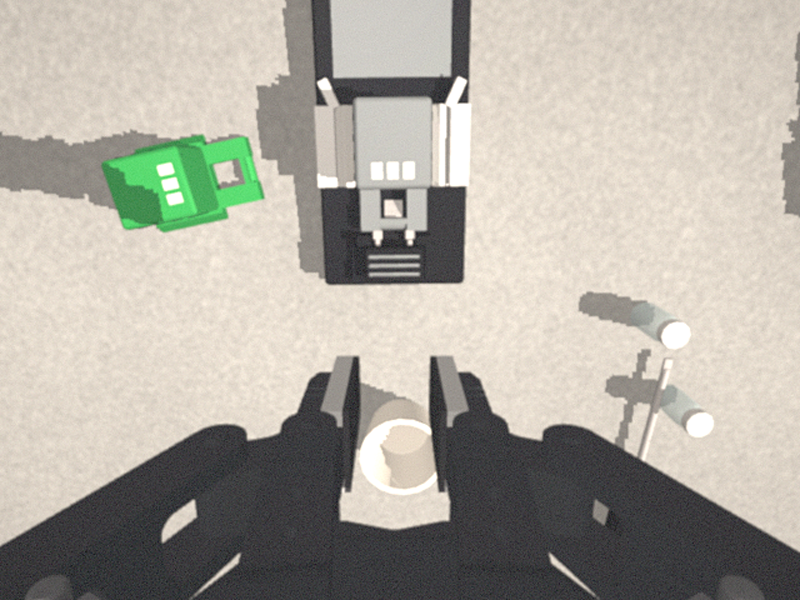

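The wrist picture shows the charger's far deck corners at (326,283) and (464,283), the pad at (394,264) and the block top from (353,97) to (432,188). The crucible is beyond it and well clear. I'll refine the charger pose from these.

```bash
cat >> lib.py <<'E'
def wfit(s,c,P,x0,k=1.25):
    M=c["tool_from_camera"];R=Ro.from_rotvec(s["tcp_rot"]);f=240/np.tan(np.radians(c["vertical_fov"]/2))
    def res(p):
        r=[]
        for x,y,z,u,v in P:
            X=local(p,x/1e3,y/1e3,z/1e3);q=M[:3,:3].T@(R.inv().apply(X-s["tool_pos"])-M[:3,3])
            r+=[c["cx"]+f*q[0]/q[2]-((u+.5)/k-.5),c["cy"]+f*q[1]/q[2]-((v+.5)/k-.5)]
        return np.array(r)
    o=least_squares(res,x0,loss='soft_l1');print(o.x.round(4),res(o.x).round(1).reshape(-1,2).tolist());return o.x
E
python3 - <<'E'
from lib import *
s,c=pickle.load(open("w1.pkl","rb"))
P=[(80,-50,25,326,283),(80,50,25,464,283),(62,0,41,394,264),(10,49,41,470,187),(10,-49,41,316,187),(-40,-22,80,353,97),(-40,22,80,432,97),(10,22,80,432,188),(10,-22,80,356,188),(40,-22,35,361,231),(40,22,35,428,231)]
b=wfit(s,c,P,CH)
go(local(b,.062,0,.075),b[2],s)
E
```

```text
[ 0.5596 -0.2006 -0.0552] [[-1.1, 1.7], [0.4, 0.8], [0.3, 0.4], [-0.4, -1.5], [1.6, -0.5], [-0.3, -0.6], [1.0, -1.1], [0.1, 0.9], [-0.6, 1.4], [0.4, -0.0], [-1.0, -0.5]]
t 2.7 turn [ 0.06 -0.09 -0.44] shift [-3.500e+00  1.000e-01  1.743e+02] straight-from-now [-3.800e+00 -1.000e-01  1.743e+02]
```

```bash
sed -i 's/^CH=.*;AN/CH=np.array([.559,-.2003,-.057]);AN/' lib.py
python3 -m jog '[{"dx":-3,"dy":0,"dz":36,"ax":0,"ay":0,"az":0},{"dx":0,"dy":0,"dz":36,"ax":0,"ay":0,"az":0},{"dx":0,"dy":0,"dz":36,"ax":0,"ay":0,"az":0},{"dx":0,"dy":0,"dz":36,"ax":0,"ay":0,"az":0},{"dx":0,"dy":0,"dz":36,"ax":0,"ay":0,"az":0},{"dx":0,"dy":0,"dz":6,"ax":0,"ay":0,"az":0},{"dx":0,"dy":0,"dz":5,"ax":0,"ay":0,"az":0},{"dx":0,"dy":0,"dz":3,"ax":0,"ay":0,"az":0},{"dx":0,"dy":0,"dz":2,"ax":0,"ay":0,"az":0},{"dx":0,"dy":0,"dz":0,"ax":0,"ay":0,"az":0}]'
```

```text
time: 3.58
tool_pos: [0.6231, -0.2045, 0.0566]
tcp_rot: [0.097, 3.136, -0.002]
wrist_force: [-0.2, 1.5, 1.3]
width: 0.251
grip_force: 0.9
```

```bash
for i in 1; do python3 -m jog '[{"dx":0,"dy":0,"dz":1.5,"ax":0,"ay":0,"az":0},{"dx":0,"dy":0,"dz":1.5,"ax":0,"ay":0,"az":0},{"dx":0,"dy":0,"dz":0,"ax":0,"ay":0,"az":0}]'; python3 -m jog '[{"dx":0,"dy":0,"dz":1.5,"ax":0,"ay":0,"az":0},{"dx":0,"dy":0,"dz":1.5,"ax":0,"ay":0,"az":0},{"dx":0,"dy":0,"dz":0,"ax":0,"ay":0,"az":0}]'; done
python3 - <<'E'
from workcell import optics
import cv2,numpy as np
c=optics.read_camera("side");i=c["img"][270:390,200:400,::-1]
w=optics.read_camera("top");j=w["img"][210:330,350:430,::-1]
f=lambda a:cv2.resize(np.clip(a*1.5+15.,0,255).astype('uint8'),None,fx=2.8,fy=2.8,interpolation=cv2.INTER_CUBIC)
cv2.imwrite("pics/p1.png",np.hstack([f(i),f(j)]))
E
```

```text
time: 3.83
tool_pos: [0.6232, -0.2047, 0.0525]
tcp_rot: [0.098, 3.136, -0.001]
wrist_force: [2.4, 1.2, 3.2]
width: 0.251
grip_force: 1.8
time: 4.08
tool_pos: [0.6233, -0.2048, 0.0513]
tcp_rot: [0.098, 3.137, -0.001]
wrist_force: [-1.9, 4.4, 14.8]
width: 0.25
grip_force: 7.6
```

View pics/p1.png

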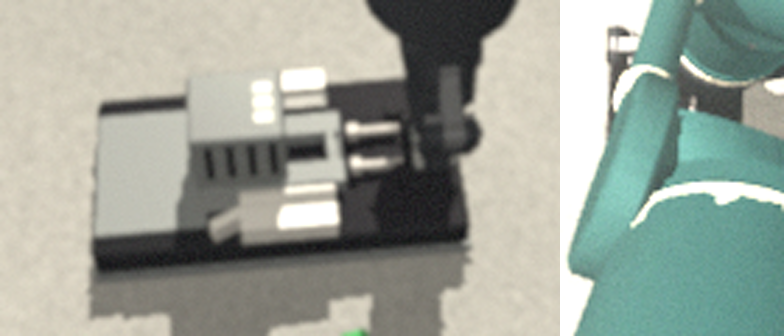

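The pack has sprung loose: in the side view it has moved left and the window is clear of the tooth. I'll work out how far it came from the block corners at about (190,75) and (280,75) in the crop.

```bash
python3 - <<'E'
from lib import *
P=[(-40,22,80,190,75),(10,22,80,280,72),(-40,-22,80,187,140),(10,-22,80,284,133),(40,-22,35,344,180),(40,22,35,340,112)]
for lab in [0]:
    r=lambda e:np.ravel([proj("side",local(CH,x/1e3+e[0],y/1e3+e[1],z/1e3))-[u/2.8+200,v/2.8+270] for x,y,z,u,v in P])
    o=least_squares(r,[-.02,0],loss='soft_l1');print(o.x,o.fun.round(1))
go(local(CH,o.x[0]-.015,0,.07),CH[2])
E
python3 -m jog '[{"dx":0,"dy":0,"dz":-27,"ax":0,"ay":0,"az":0},{"dx":0,"dy":0,"dz":-27,"ax":0,"ay":0,"az":0},{"dx":0,"dy":0,"dz":-27,"ax":0,"ay":0,"az":0},{"dx":25,"dy":0,"dz":0,"ax":0,"ay":0,"az":0},{"dx":25,"dy":0,"dz":0,"ax":0,"ay":0,"az":0},{"dx":25,"dy":0,"dz":0,"ax":0,"ay":0,"az":0},{"dx":25,"dy":0,"dz":0,"ax":0,"ay":0,"az":0},{"dx":0,"dy":0,"dz":0,"ax":0,"ay":0,"az":0},{"dx":0,"dy":0,"dz":0,"ax":0,"ay":0,"az":0}]' 0.85
python3 - <<'E'
from lib import *
go(local(CH,-.037,0,.07),CH[2])
E
```

```text
[-0.02218431 -0.00183313] [-1.5 -0.7  0.4 -2.1 -0.2  1.4  0.6  1.2  0.6 -0.  -0.4 -0.3]
t 4.18 turn [-0.04  0.21 -0.3 ] shift [101.7   0.8 -18.7] straight-from-now [101.6   0.2 -19. ]
time: 4.93
tool_pos: [0.5202, -0.1983, 0.1284]
tcp_rot: [-0.099, -3.139, 0.0]
wrist_force: [0.7, -0.6, -0.1]
width: 0.851
grip_force: 0.0
t 4.93 turn [-0.01 -0.05 -0.34] shift [-1.8  0.2 58.4] straight-from-now [-1.9  0.3 58.4]
```

```bash
python3 -m jog '[{"dx":-1.5,"dy":0,"dz":29,"ax":0,"ay":0,"az":-0.3},{"dx":0,"dy":0,"dz":20,"ax":0,"ay":0,"az":0},{"dx":0,"dy":0,"dz":9,"ax":0,"ay":0,"az":0},{"dx":0,"dy":0,"dz":0,"ax":0,"ay":0,"az":0},{"dx":0,"dy":0,"dz":0,"ax":0,"ay":0,"az":0}]'
python3 -m jog '[{"dx":0,"dy":0,"dz":0,"ax":0,"ay":0,"az":0},{"dx":0,"dy":0,"dz":0,"ax":0,"ay":0,"az":0},{"dx":0,"dy":0,"dz":0,"ax":0,"ay":0,"az":0},{"dx":0,"dy":0,"dz":0,"ax":0,"ay":0,"az":0},{"dx":0,"dy":0,"dz":0,"ax":0,"ay":0,"az":0},{"dx":0,"dy":0,"dz":0,"ax":0,"ay":0,"az":0},{"dx":0,"dy":0,"dz":0,"ax":0,"ay":0,"az":0},{"dx":0,"dy":0,"dz":0,"ax":0,"ay":0,"az":0}]' 0 60
```

```text
time: 5.35
tool_pos: [0.5235, -0.1984, 0.0706]
tcp_rot: [-0.089, -3.139, -0.0]
wrist_force: [0.1, -0.1, -1.3]
width: 0.848
grip_force: 0.0
time: 6.02
tool_pos: [0.5247, -0.1989, 0.0727]
tcp_rot: [0.089, 3.137, -0.002]
wrist_force: [0.3, -0.2, 5.2]
width: 0.507
grip_force: 64.4
```

```bash
python3 -m jog '[{"dx":4,"dy":0,"dz":-0.5,"ax":0,"ay":0,"az":0},{"dx":8,"dy":0,"dz":-0.5,"ax":0,"ay":0,"az":0},{"dx":10,"dy":0,"dz":0,"ax":0,"ay":0,"az":0},{"dx":10,"dy":0,"dz":0,"ax":0,"ay":0,"az":0},{"dx":10,"dy":0,"dz":0,"ax":0,"ay":0,"az":0}]'
python3 -m jog '[{"dx":10,"dy":0,"dz":0,"ax":0,"ay":0,"az":0},{"dx":10,"dy":0,"dz":0,"ax":0,"ay":0,"az":0},{"dx":10,"dy":0,"dz":0,"ax":0,"ay":0,"az":0},{"dx":4,"dy":0,"dz":0,"ax":0,"ay":0,"az":0},{"dx":0,"dy":0,"dz":0,"ax":0,"ay":0,"az":0},{"dx":0,"dy":0,"dz":0,"ax":0,"ay":0,"az":0}]'
python3 - <<'E'
from lib import *
go(local(CH,-.11,0,.07),CH[2])
E
```

```text
time: 6.43
tool_pos: [0.4808, -0.196, 0.0727]
tcp_rot: [0.089, 3.139, -0.001]
wrist_force: [2.2, -0.4, 5.8]
width: 0.501
grip_force: 64.5
time: 6.93
tool_pos: [0.4457, -0.194, 0.0727]
tcp_rot: [-0.09, -3.14, 0.001]
wrist_force: [-3.0, 0.4, 9.1]
width: 0.506
grip_force: 65.0
t 6.93 turn [-0.02 -0.05 -0.  ] shift [-3.5  0.1  2.7] straight-from-now [-3.5  0.1  2.7]
```

```bash
python3 -m jog '[{"dx":0,"dy":0,"dz":-10,"ax":0,"ay":0,"az":0},{"dx":0,"dy":0,"dz":-25,"ax":0,"ay":0,"az":0},{"dx":0,"dy":0,"dz":-35,"ax":0,"ay":0,"az":0},{"dx":0,"dy":0,"dz":-35,"ax":0,"ay":0,"az":0},{"dx":0,"dy":0,"dz":-35,"ax":0,"ay":0,"az":0},{"dx":0,"dy":0,"dz":-37,"ax":0,"ay":0,"az":-3.4},{"dx":0,"dy":0,"dz":0,"ax":0,"ay":0,"az":-5},{"dx":0,"dy":0,"dz":0,"ax":0,"ay":0,"az":-5},{"dx":0,"dy":0,"dz":0,"ax":0,"ay":0,"az":0},{"dx":0,"dy":0,"dz":0,"ax":0,"ay":0,"az":0}]'
python3 - <<'E'
from lib import *
go(local(AN,.06,0,.25),AN[2])
E
```

```text
time: 7.77
tool_pos: [0.4455, -0.1932, 0.2476]
tcp_rot: [0.274, -3.127, -0.003]
wrist_force: [-0.4, -0.4, -2.4]
width: 0.504
grip_force: 63.6
t 7.77 turn [ 0.11 -0.16 -0.04] shift [-272.8  328.1   -2.4] straight-from-now [-272.5  328.2   -2.5]
```

```bash
python3 -m jog '[{"dx":-22.7,"dy":27.3,"dz":0,"ax":0,"ay":0,"az":0},{"dx":-22.7,"dy":27.3,"dz":0,"ax":0,"ay":0,"az":0},{"dx":-22.7,"dy":27.3,"dz":0,"ax":0,"ay":0,"az":0},{"dx":-22.7,"dy":27.3,"dz":0,"ax":0,"ay":0,"az":0},{"dx":-22.7,"dy":27.3,"dz":0,"ax":0,"ay":0,"az":0},{"dx":-22.7,"dy":27.3,"dz":0,"ax":0,"ay":0,"az":0},{"dx":-22.7,"dy":27.3,"dz":0,"ax":0,"ay":0,"az":0},{"dx":-22.7,"dy":27.3,"dz":0,"ax":0,"ay":0,"az":0},{"dx":-22.7,"dy":27.3,"dz":0,"ax":0,"ay":0,"az":0},{"dx":-22.7,"dy":27.3,"dz":0,"ax":0,"ay":0,"az":0},{"dx":-22.7,"dy":27.3,"dz":0,"ax":0,"ay":0,"az":0},{"dx":-22.7,"dy":27.3,"dz":0,"ax":0,"ay":0,"az":0},{"dx":0,"dy":0,"dz":0,"ax":0,"ay":0,"az":0},{"dx":0,"dy":0,"dz":0,"ax":0,"ay":0,"az":0},{"dx":0,"dy":0,"dz":0,"ax":0,"ay":0,"az":0},{"dx":0,"dy":0,"dz":0,"ax":0,"ay":0,"az":0}]'
python3 - <<'E'
from lib import *
from workcell import optics,bot
import cv2
s=bot.read_state();c=optics.read_camera("wrist");pickle.dump((s,c),open("w2.pkl","wb"))
i=c["img"][:,:,::-1];cv2.imwrite("pics/w3.png",cv2.resize(np.clip(i*1.7+15.,0,255).astype('uint8'),(800,600),interpolation=cv2.INTER_CUBIC))
print(s["tool_pos"])
E
```

```text
time: 9.1
tool_pos: [0.6566, 0.1754, 0.2477]
tcp_rot: [0.275, -3.127, 0.001]
wrist_force: [-0.3, -0.2, -2.7]
width: 0.505
grip_force: 63.4
[0.65661185 0.175387   0.24774806]
```

View pics/w3.png

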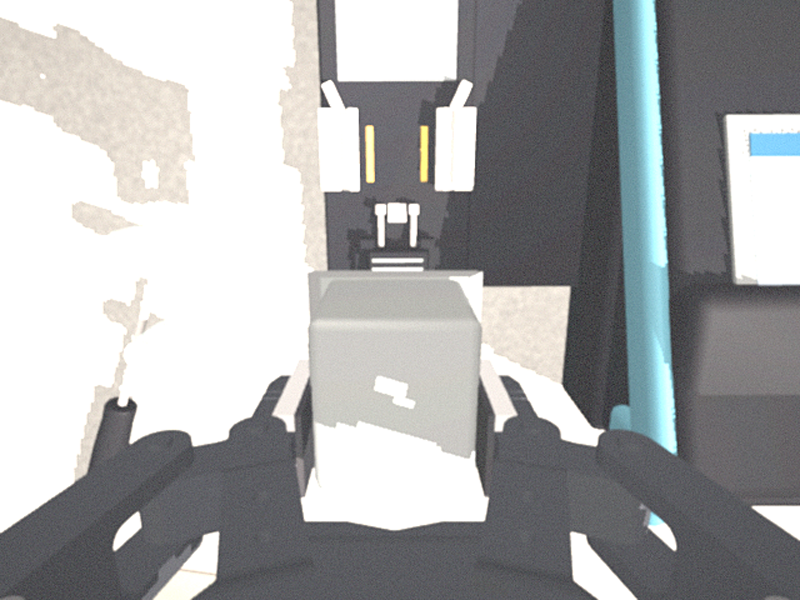

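The picture shows the held pack at the bottom. The analyser rails span (319–359, 107–191) and (436–475, 107–190), the tooth is at (397,212) and the sheet edge is at row 81. I'll fit the bay pose and the pack pose in the tool.

Run:
```python
from lib import *
s,c=pickle.load(open("w2.pkl","rb"))
P=[(-40,25,41,436,107),(-40,49,41,475,107),(10,49,41,474,190),(10,25,41,436,190),(-40,-49,41,319,107),(-40,-25,41,357,107),(10,-25,41,359,191),(10,-49,41,321,191),(30.5,0,30,397,212),(-56.7,-38.4,25,337,81),(-56.7,38.4,25,458,81)]
b=wfit(s,c,P,AN)
M=c["tool_from_camera"];f=240/np.tan(np.radians(c["vertical_fov"]/2))
Q=[(-40,-22,55,313,325),(-40,22,55,478,322),(-40,-30.5,0,309,272),(-40,30.5,0,482,272)]
def r(p):
    o=[]
    for x,y,z,u,v in Q:
        k,n=np.cos(p[3]),np.sin(p[3]);X=np.array([p[0]-(k*x-n*y)/1e3,p[1]+(n*x+k*y)/1e3,p[2]-z/1e3])
        q=M[:3,:3].T@(X-M[:3,3]);o+=[c["cx"]+f*q[0]/q[2]-u/1.25,c["cy"]+f*q[1]/q[2]-v/1.25]
    return np.array(o)
o=least_squares(r,[-.015,0,.045,0]);print("pack origin in tool",o.x.round(4),o.fun.round(1))
for B in(AN,b): go(local(B,-.11,0,.12),B[2],s)
```

```text
[0.6008 0.1668 0.1775] [[1.3, -0.0], [1.1, -0.1], [-0.6, -0.5], [0.0, -0.4], [-0.7, 0.2], [-0.1, 0.2], [-0.4, -1.1], [0.3, -1.0], [0.2, 5.9], [0.1, 0.8], [-0.8, 0.5]]
pack origin in tool [-0.0147  0.0003  0.0544  0.0089] [-2.  -1.7  2.3 -0.5  2.   2.2 -2.3  1. ]
t 9.1 turn [-0.03 -0.15  0.02] shift [169.4   1.9 127.7] straight-from-now [169.    2.  128.2]
t 9.1 turn [-0.03 -0.15 -0.11] shift [166.4   1.4 127.7] straight-from-now [166.1   1.2 128.2]
```

```bash
sed -i 's/AN=np.*/AN=np.array([.6,.1668,.177])/' lib.py
python3 -m jog '[{"dx":33.4,"dy":0.4,"dz":0,"ax":0,"ay":0,"az":-0.1},{"dx":33.4,"dy":0.4,"dz":0,"ax":0,"ay":0,"az":0},{"dx":33.4,"dy":0.4,"dz":0,"ax":0,"ay":0,"az":0},{"dx":33.4,"dy":0.4,"dz":0,"ax":0,"ay":0,"az":0},{"dx":33.4,"dy":0,"dz":0,"ax":0,"ay":0,"az":0},{"dx":0,"dy":0,"dz":30,"ax":0,"ay":0,"az":0},{"dx":0,"dy":0,"dz":35,"ax":0,"ay":0,"az":0},{"dx":0,"dy":0,"dz":35,"ax":0,"ay":0,"az":0},{"dx":0,"dy":0,"dz":30,"ax":0,"ay":0,"az":0},{"dx":0,"dy":0,"dz":15,"ax":0,"ay":0,"az":0},{"dx":0,"dy":0,"dz":10,"ax":0,"ay":0,"az":0},{"dx":0,"dy":0,"dz":0,"ax":0,"ay":0,"az":0},{"dx":0,"dy":0,"dz":0,"ax":0,"ay":0,"az":0},{"dx":0,"dy":0,"dz":0,"ax":0,"ay":0,"az":0}]'
python3 - <<'E'
from lib import *
go(local(AN,-.11,0,.0727),AN[2])
E
```

```text
time: 10.32
tool_pos: [0.4946, 0.1485, 0.0958]
tcp_rot: [-0.279, 3.126, 0.001]
wrist_force: [1.3, 0.6, -3.0]
width: 0.504
grip_force: 63.4
t 10.32 turn [0.01 0.19 0.06] shift [ 3.  -0.5 23.1] straight-from-now [ 3.1 -0.5 23.1]
```

```bash
python3 -m jog '[{"dx":2,"dy":-0.5,"dz":12,"ax":0,"ay":0,"az":0},{"dx":0,"dy":0,"dz":6,"ax":0,"ay":0,"az":0},{"dx":0,"dy":0,"dz":3,"ax":0,"ay":0,"az":0},{"dx":0,"dy":0,"dz":1,"ax":0,"ay":0,"az":0},{"dx":0,"dy":0,"dz":0,"ax":0,"ay":0,"az":0},{"dx":0,"dy":0,"dz":0,"ax":0,"ay":0,"az":0}]'
python3 - <<'E'
from lib import *
go(local(AN,-.015,0,.0727),AN[2])
E
```

```text
time: 10.82
tool_pos: [0.4919, 0.1478, 0.0727]
tcp_rot: [-0.281, 3.128, 0.0]
wrist_force: [-1.0, 0.1, 3.1]
width: 0.506
grip_force: 64.1
t 10.82 turn [-0.    0.08  0.11] shift [-94.7  -0.3   0. ] straight-from-now [-94.7  -0.5   0.2]
```

Contact is light (about 6 N net on the deck). Now sliding in, first up to the rails.

```bash
python3 -m jog '[{"dx":-6,"dy":0,"dz":0,"ax":0,"ay":0,"az":0},{"dx":-6,"dy":0,"dz":0,"ax":0,"ay":0,"az":0},{"dx":-6,"dy":0,"dz":0,"ax":0,"ay":0,"az":0},{"dx":-6,"dy":0,"dz":0,"ax":0,"ay":0,"az":0},{"dx":-6,"dy":0,"dz":0,"ax":0,"ay":0,"az":0}]'
python3 -m jog '[{"dx":-5,"dy":0,"dz":0,"ax":0,"ay":0,"az":0},{"dx":-5,"dy":0,"dz":0,"ax":0,"ay":0,"az":0},{"dx":-5,"dy":0,"dz":0,"ax":0,"ay":0,"az":0},{"dx":-5,"dy":0,"dz":0,"ax":0,"ay":0,"az":0}]'
python3 - <<'E'
from lib import *
go(local(AN,-.015,0,.0727),AN[2])
E
```

```text
time: 11.23
tool_pos: [0.5219, 0.1532, 0.0727]
tcp_rot: [-0.28, 3.128, 0.0]
wrist_force: [-2.7, -0.3, 7.1]
width: 0.507
grip_force: 64.6
time: 11.57
tool_pos: [0.5416, 0.1568, 0.0727]
tcp_rot: [-0.28, 3.128, 0.0]
wrist_force: [-1.0, -0.9, 6.2]
width: 0.506
grip_force: 64.7
t 11.57 turn [0.   0.06 0.11] shift [-44.3  -0.4   0. ] straight-from-now [-44.3  -0.5   0.1]
```

```bash
python3 -m jog '[{"dx":-5,"dy":-0.1,"dz":0,"ax":0,"ay":0,"az":0},{"dx":-5,"dy":-0.1,"dz":0,"ax":0,"ay":0,"az":0},{"dx":-5,"dy":0,"dz":0,"ax":0,"ay":0,"az":0},{"dx":-5,"dy":0,"dz":0,"ax":0,"ay":0,"az":0}]'
python3 -m jog '[{"dx":-4,"dy":0,"dz":0,"ax":0,"ay":0,"az":0},{"dx":-4,"dy":0,"dz":0,"ax":0,"ay":0,"az":0},{"dx":-4,"dy":0,"dz":0,"ax":0,"ay":0,"az":0},{"dx":-4,"dy":0,"dz":0,"ax":0,"ay":0,"az":0}]'
python3 - <<'E'
from lib import *
go(local(AN,-.015,0,.0727),AN[2])
E
```

```text
time: 11.9
tool_pos: [0.5613, 0.1601, 0.0727]
tcp_rot: [-0.28, 3.128, 0.0]
wrist_force: [-1.9, -0.8, 6.3]
width: 0.502
grip_force: 64.7
time: 12.23
tool_pos: [0.5746, 0.1625, 0.0728]
tcp_rot: [0.28, -3.125, 0.001]
wrist_force: [-11.0, -2.5, 16.3]
width: 0.506
grip_force: 65.9
t 12.23 turn [-0.01 -0.26  0.1 ] shift [-10.7  -0.3   0.1] straight-from-now [-10.7  -0.3   0. ]
```

```bash
python3 -m jog '[{"dx":-3,"dy":0,"dz":0,"ax":0,"ay":0,"az":0},{"dx":-3,"dy":0,"dz":0,"ax":0,"ay":0,"az":0},{"dx":0,"dy":0,"dz":0,"ax":0,"ay":0,"az":0}]'
python3 -m jog '[{"dx":-2,"dy":0,"dz":0,"ax":0,"ay":0,"az":0},{"dx":-2,"dy":0,"dz":0,"ax":0,"ay":0,"az":0},{"dx":0,"dy":0,"dz":0,"ax":0,"ay":0,"az":0}]'
python3 - <<'E'
from lib import *
go(local(AN,-.015,0,.0727),AN[2])
E
```

```text
time: 12.48
tool_pos: [0.5806, 0.1636, 0.0728]
tcp_rot: [0.28, -3.125, 0.001]
wrist_force: [-9.5, -1.3, 11.6]
width: 0.501
grip_force: 65.4
time: 12.73
tool_pos: [0.5848, 0.1644, 0.0727]
tcp_rot: [0.28, -3.126, 0.001]
wrist_force: [-8.4, -1.6, 11.8]
width: 0.502
grip_force: 65.3
t 12.73 turn [-0.   -0.18  0.11] shift [-0.4 -0.3  0. ] straight-from-now [-0.4 -0.3  0. ]
```

Now push towards the end stop.

```bash
python3 -m jog '[{"dx":-1.5,"dy":0,"dz":0,"ax":0,"ay":0,"az":0},{"dx":-1,"dy":0,"dz":0,"ax":0,"ay":0,"az":0},{"dx":0,"dy":0,"dz":0,"ax":0,"ay":0,"az":0}]'
python3 -m jog '[{"dx":-1,"dy":0,"dz":0,"ax":0,"ay":0,"az":0},{"dx":-1,"dy":0,"dz":0,"ax":0,"ay":0,"az":0},{"dx":0,"dy":0,"dz":0,"ax":0,"ay":0,"az":0}]'
```

```text
time: 12.98
tool_pos: [0.5872, 0.1649, 0.0727]
tcp_rot: [0.28, -3.126, 0.001]
wrist_force: [-7.8, -1.2, 11.5]
width: 0.503
grip_force: 65.4
time: 13.23
tool_pos: [0.5892, 0.1652, 0.0727]
tcp_rot: [0.28, -3.126, 0.0]
wrist_force: [-8.0, -1.4, 11.5]
width: 0.507
grip_force: 65.3
```

```bash
python3 -m jog '[{"dx":-1,"dy":0,"dz":0,"ax":0,"ay":0,"az":0},{"dx":-0.7,"dy":0,"dz":0,"ax":0,"ay":0,"az":0},{"dx":0,"dy":0,"dz":0,"ax":0,"ay":0,"az":0}]'
python3 -m jog '[{"dx":-0.8,"dy":0,"dz":0,"ax":0,"ay":0,"az":0},{"dx":-0.7,"dy":0,"dz":0,"ax":0,"ay":0,"az":0},{"dx":0,"dy":0,"dz":0,"ax":0,"ay":0,"az":0}]'
```

```text
time: 13.48
tool_pos: [0.5907, 0.1655, 0.0728]
tcp_rot: [0.28, -3.126, 0.001]
wrist_force: [-9.1, -1.6, 10.7]
width: 0.501
grip_force: 65.4
time: 13.73
tool_pos: [0.5918, 0.1657, 0.0728]
tcp_rot: [0.28, -3.125, 0.001]
wrist_force: [-9.7, -0.7, 12.9]
width: 0.502
grip_force: 65.6
```

```bash
python3 -m jog '[{"dx":-1,"dy":0,"dz":0,"ax":0,"ay":0,"az":0},{"dx":-1,"dy":0,"dz":0,"ax":0,"ay":0,"az":0},{"dx":0,"dy":0,"dz":0,"ax":0,"ay":0,"az":0}]'
python3 - <<'E'
from workcell import optics
import cv2,numpy as np
c=optics.read_camera("side");i=c["img"][110:220,230:390,::-1]
cv2.imwrite("pics/p2.png",cv2.resize(np.clip(i*1.6+20.,0,255).astype('uint8'),None,fx=5,fy=5,interpolation=cv2.INTER_CUBIC))
E
```

```text
time: 13.98
tool_pos: [0.592, 0.1657, 0.0729]
tcp_rot: [0.28, -3.121, 0.001]
wrist_force: [-15.2, -2.5, 18.2]
width: 0.503
grip_force: 66.2
```

View pics/p2.png

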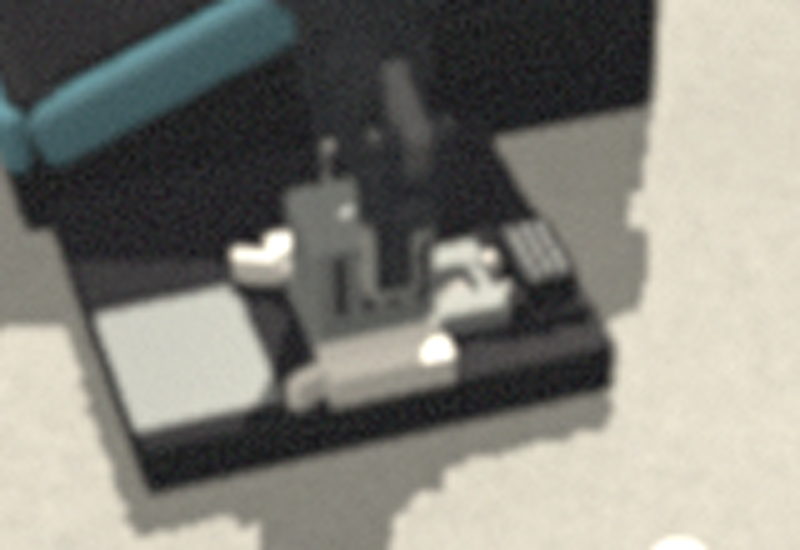

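The pack seems to have reached the stop: the nose lies right by the pad at (510,300), with the tooth in the window at (455,283). I'll push slightly more, then pull back gently to test the lock.

```bash
python3 -m jog '[{"dx":-1,"dy":0,"dz":0,"ax":0,"ay":0,"az":0},{"dx":-1,"dy":0,"dz":0,"ax":0,"ay":0,"az":0},{"dx":0,"dy":0,"dz":0,"ax":0,"ay":0,"az":0}]'
python3 -m jog '[{"dx":2,"dy":0,"dz":0,"ax":0,"ay":0,"az":0},{"dx":2,"dy":0,"dz":0,"ax":0,"ay":0,"az":0},{"dx":2,"dy":0,"dz":0,"ax":0,"ay":0,"az":0},{"dx":0,"dy":0,"dz":0,"ax":0,"ay":0,"az":0}]'
python3 -m jog '[{"dx":1,"dy":0,"dz":0,"ax":0,"ay":0,"az":0},{"dx":1,"dy":0,"dz":0,"ax":0,"ay":0,"az":0},{"dx":0,"dy":0,"dz":0,"ax":0,"ay":0,"az":0}]'
python3 -m jog '[{"dx":1,"dy":0,"dz":0,"ax":0,"ay":0,"az":0},{"dx":1,"dy":0,"dz":0,"ax":0,"ay":0,"az":0},{"dx":0,"dy":0,"dz":0,"ax":0,"ay":0,"az":0}]'
```

```text
time: 14.28
tool_pos: [0.5922, 0.1657, 0.073]
tcp_rot: [0.279, -3.117, 0.002]
wrist_force: [-20.8, -3.4, 23.1]
width: 0.501
grip_force: 66.9
time: 14.62
tool_pos: [0.591, 0.1655, 0.0727]
tcp_rot: [0.281, -3.128, 0.0]
wrist_force: [-4.9, -0.9, 8.1]
width: 0.504
grip_force: 64.9
time: 14.87
tool_pos: [0.5897, 0.1653, 0.0727]
tcp_rot: [-0.281, 3.129, -0.0]
wrist_force: [-4.3, -0.0, 6.6]
width: 0.502
grip_force: 64.9
time: 15.12
tool_pos: [0.5887, 0.1651, 0.0727]
tcp_rot: [-0.281, 3.127, 0.0]
wrist_force: [0.3, 0.3, 4.0]
width: 0.507
grip_force: 64.6
```

```bash
python3 -m jog '[{"dx":1,"dy":0,"dz":0,"ax":0,"ay":0,"az":0},{"dx":1,"dy":0,"dz":0,"ax":0,"ay":0,"az":0},{"dx":0,"dy":0,"dz":0,"ax":0,"ay":0,"az":0}]'
```

```text
time: 15.37
tool_pos: [0.5883, 0.165, 0.0728]
tcp_rot: [-0.28, 3.123, 0.001]
wrist_force: [6.8, 1.6, 0.8]
width: 0.501
grip_force: 64.0
```

The pack holds against the pull (+7 N with almost no motion), so it is locked. I'll relax the pull, release, retreat and check.

```bash
python3 -m jog '[{"dx":-1,"dy":0,"dz":0,"ax":0,"ay":0,"az":0},{"dx":-1,"dy":0,"dz":-0.5,"ax":0,"ay":0,"az":0},{"dx":0,"dy":0,"dz":0,"ax":0,"ay":0,"az":0}]'
python3 -m jog '[{"dx":0,"dy":0,"dz":0,"ax":0,"ay":0,"az":0},{"dx":0,"dy":0,"dz":0,"ax":0,"ay":0,"az":0},{"dx":0,"dy":0,"dz":0,"ax":0,"ay":0,"az":0},{"dx":0,"dy":0,"dz":0,"ax":0,"ay":0,"az":0},{"dx":0,"dy":0,"dz":0,"ax":0,"ay":0,"az":0},{"dx":0,"dy":0,"dz":-10,"ax":0,"ay":0,"az":0},{"dx":0,"dy":0,"dz":-25,"ax":0,"ay":0,"az":0},{"dx":0,"dy":0,"dz":-35,"ax":0,"ay":0,"az":0},{"dx":0,"dy":0,"dz":-35,"ax":0,"ay":0,"az":0},{"dx":0,"dy":0,"dz":-35,"ax":0,"ay":0,"az":0},{"dx":0,"dy":0,"dz":-35,"ax":0,"ay":0,"az":0},{"dx":-38,"dy":0,"dz":0,"ax":0,"ay":0,"az":0},{"dx":-38,"dy":0,"dz":0,"ax":0,"ay":0,"az":0},{"dx":0,"dy":0,"dz":0,"ax":0,"ay":0,"az":0},{"dx":0,"dy":0,"dz":0,"ax":0,"ay":0,"az":0}]' 0.85
python3 - <<'E'
from workcell import optics
import cv2,numpy as np
f=lambda a,k:cv2.resize(np.clip(a*1.6+20.,0,255).astype('uint8'),None,fx=k,fy=k,interpolation=cv2.INTER_CUBIC)
w=optics.read_camera("wrist")["img"][50:250,220:420,::-1]
s=optics.read_camera("side")["img"][100:240,220:360,::-1]
cv2.imwrite("pics/f.png",np.hstack([f(w,2),cv2.resize(f(s,2),(400,400))]))
E
```

```text
time: 15.62
tool_pos: [0.5885, 0.165, 0.0728]
tcp_rot: [-0.28, 3.127, 0.001]
wrist_force: [4.6, 0.7, 2.2]
width: 0.501
grip_force: 64.1
time: 16.87
tool_pos: [0.663, 0.1784, 0.2469]
tcp_rot: [0.28, -3.128, 0.0]
wrist_force: [-1.4, -0.7, -0.1]
width: 0.851
grip_force: 0.0
```

View pics/f.png

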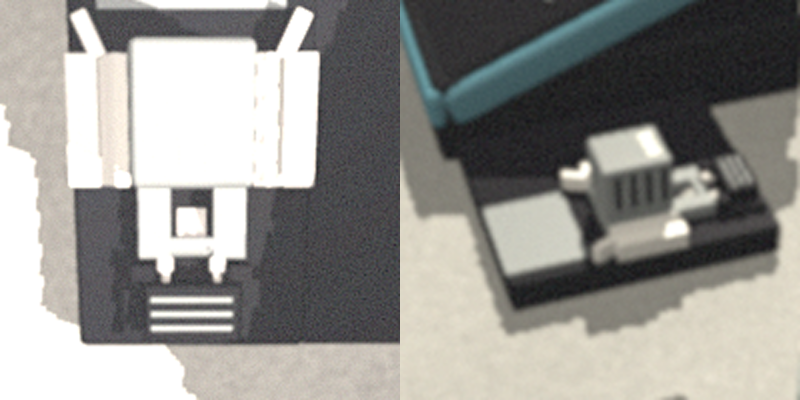

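The tooth stands in the pack's window at (190,222), directly behind the cross bar. The block lines up with the rails and the gripper is clear.

```bash
python3 -c "
from workcell import bot
print(bot.finish_job())"
```

```text
the job is handed in; nothing more can be done
None
```

The pack is fully home in the analyser bay with the catch up behind its cross bar; it held against a light pull before I let go, nothing else was touched, and the job was handed in at about 17 s.

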